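# Free the wedged module from its spring cradle

## Robot

A 6-joint arm with a two-finger parallel gripper is mounted at the origin on a cart in front of the work surface, level with it; the furniture and walls round the work are solid. World frame = base frame: x ahead of the robot, y to its left, z up, the work surface at z = 0. Lengths are in mm, angles in degrees, forces in N, time in s.
With the tool pointing down it reaches from about 350 to 925 mm from the base axis. Payload 6.4 kg.
Tool frame: the origin (TCP) lies at the very end of the fingers, on their centre line; the grasp point (between the pads) lies 19 mm behind it; z points along the fingers, y is the line along which they close (so a half turn about z gives the same grasp; the last joint's range is limited). The gripper opens to 94 mm and grips with 3 to 60 N. Pads are 16 mm wide; open, the fingers measure 119 mm over their backs; the gripper's body (75 mm by 177 mm) begins 78 mm behind the grasp point.
Start: joints at [-75.178, 14.043, 89.255, -0, 76.702, -9.975], TCP at [272.625, -590.076, 205.455] pointing down, gripper open.
Joint ranges: [-179.41, 179.41], [-58.25, 129.5], [7.25, 145.43], [-54.29, 234.29], [11.92, 165.04], [-157.13, 157.13]. Speed limits (degrees/s): [147.25, 147.25, 180, 180, 180, 180].

## Interface

Orientations are given as a 3x3 rotation matrix whose columns are the frame's x, y, z axes.
In Python, from rig import manip gives the robot as it stands.
- The arm moves only by the tool arm_command, never from a script. Its argument "steps" is a list that holds one entry, the list of rows, each a list of 4 numbers: the shift along the tool's x, y, z normalised to -1 to 1, where 1 is 0.5 m, then the turn about the tool's z normalised to -1 to 1, where 1 is 90 degrees. A call has exactly 10 rows; each row is the pose to reach, as a shift and turn from the pose commanded when the call began, along the tool's axes at that moment; what a row does not reach only later rows make up. A row lasts 1/10 s, in which the tool goes at most 50 mm and 8.59 degrees, less where a joint would pass 70% of its speed; a pose out of reach is approached as far as the arm can. A call with a number of a shift or a turn outside -1 to 1 is refused whole. A call with a gripper value outside its range is refused whole. "claw" is the gripper command: -1 is fully open, 1 is shut, values between are in proportion, set as the call begins (left out, the last holds). The fingers move at their own pace and stop on an object; "force" is the grip in N (left out, the last holds). Time passes only in rows, so rows that repeat a pose let the fingers close, or fill a call up. It gives the time, the measured TCP pose, the force, the opening and the grip force at its end, in the units of the state.
- manip.state(): the state, without advancing time (a new reading comes with each control period).
- manip.capture(name): name is "scene" or "top" or "wrist"; returns the picture (384x512x3 uint8, blue, green, red); there is no depth.
- manip.get_calibration(name): a dict with "camera_matrix" (3x3 intrinsics, pixels), "R" (3x3) and "t" (3): a world point X has camera coordinates R X + t; the wrist camera has in their place "tool_from_camera" (4x4, takes a point from camera to tool coordinates, whose origin is the TCP and whose axes are the flange's). Camera axes: x right, y down, z forward; pixel columns grow to the right and rows downward; lengths in mm; the calibration is good to about 2 mm. A picture is of the moment at which its call begins: read the wrist's pose just before it. get_calibration takes no time and is no camera call.
- manip.sign_off(): hands the job in; it is judged then, once.
Trained networks look in the newest picture that a camera, given by its name, has taken for a name from the list of things; names that differ only in an ending like _2 or _b are one class to them, and where a whole thing is asked for, a point or a joint stands for the part that bears it (a point fixed in the world has none). Each returns a list of dicts, best first, with "confidence" (0 to 1); they miss things now and then, are a little off and sometimes report something else, mostly with a low value. They report only what shows in the picture. A call takes as long as a camera call.
- manip.recognise(query, camera): "extent" ([left, top, right, bottom] in pixels, round what is visible of it).
- manip.masks_of(query, camera): "mask" (384x512 bool, what is visible of it) and "extent" ([left, top, right, bottom] in pixels, round what is visible of it).
The state is a dict: "clock": time; "joint_pos": joint angles; "qd": joint speeds; "joint_torque": joint torques, N m; "tcp_pos": TCP position; "ee_rot": TCP orientation; "force": force on the tool from outside, world axes, zero at the start; "wrist_torque": the same for the moment, N m; "opening": finger opening in mm; "grip_force": force on a finger pad.
Only numpy, scipy, OpenCV 4.12 (cv2) and the standard library are available. Lean on these libraries where they do the work, as an engineer would, in place of code of your own. Each camera call takes 0.05 s, during which the arm holds its last target. There are 200 camera calls.

## Task

The grey metal module sits crooked in its spring-loaded cradle, wedged corner to corner with one end standing up. Turn it flat in the cradle until it lies level on the cradle floor and its corners come free, and only then lift it out and set it down flat on its base in the middle of the black rubber mat. Let go of it there and leave the other things on the table undisturbed.

Things in the scene. Friction and masses are not known exactly. Their poses are not given: they have to be found in the camera images.
- module: Grey box-shaped metal housing, 46 (own x) x 84 (own y) x 34 (own z) mm, 0.15 to 0.3 kg. Origin: centre of its underside; z points to the top, which has a pale lid plate and four screws. At the start its +y end stands up about 16 degrees: -y bottom edge on the cradle floor, +y bottom edge caught about 23 mm higher on the fixed jaw. Grip it across its 46 mm width.
- module_high (a point): Point on the module's top face (34 mm over its underside), 12 mm from the raised +y end, mid-width; axes as the module's. Friction and a spring of about 35 N hold the module; a push down here of some 10 to 20 N turns it flat. Pulled up while tilted it resists with about 25 to 30 N. It is held until about 6 to 9 degrees are left, then it is loose.
- cradle: Fixed aluminium cradle: base plate 70 mm (own x), from y = -88 to +60 mm, 10 mm thick. Origin on the table under the middle of the bay, which runs along own y between two jaws 46 mm wide: at +y a fixed one 30 mm high over the floor, 14 thick; at -y a spring-loaded sliding one 48 mm high, 10 thick, held back 3 mm by the wedged module. A 36 mm high post stands behind it.
- bay_floor (a point): Middle of the bay floor, 10 mm over the table; axes as the cradle's. The module lies flat in the bay with its origin here, in line with the cradle, with 3 mm of play in the free bay (87 mm long). The long sides are open but for rails 6 mm high, outer faces 59 mm apart.
- mat: Black rubber mat fixed to the table, 120 x 120 mm, 4 mm thick. Origin at the centre of its underside, on the table.
- kapton: Roll of amber tape lying flat, 60 mm across, 16 mm high, origin under its centre; leave alone.
- level: Round bubble level, 30 mm across, 9 mm high, origin under its centre; leave alone.
- tips: Small flat box of needles, 45 x 62 x 16 mm, origin under its centre; leave alone.
- objective: Microscope objective standing upright, 33 mm across, 57 mm high, origin under its centre; leave alone.
- can: White can with black screw lid, 47 mm across, 62 mm high, origin under its centre; leave alone.
- cap: Black lens cap, 33 mm across, 13 mm high, origin under its centre; leave alone.
- swabs: Clear jar with blue lid, 54 mm across, 70 mm high, origin under its centre; leave alone.

How it is judged (in metres and radians):
On the way:
1. the module lies flat on the cradle floor: within 0.06 rad of level, within 3 mm of the floor in height and 6 mm of the bay's middle (angle between module's own z axis and vertical below 0.06 rad and z of module in the frame of bay_floor between -0.003 and 0.003 m and horizontal distance between module and bay_floor below 0.006 m), for 0.2 s.
At the end, for the whole second after the job is handed in: The module rests still, flat on its base (within 0.06 rad) on the rubber mat, its centre within 30 mm of the mat's centre, released (angle between module's own z axis and vertical below 0.06 rad and horizontal distance between module and mat below 0.03 m and z of module in the frame of mat between 0.001 and 0.007 m and contact force between module and mat above 0.5 N and linear speed of module below 0.02 m/s and angular speed of module below 0.1 rad/s); the robot touches nothing.
It fails at once if another thing on the table is shifted by more than 20 mm (distance of any of kapton, level, tips, objective, can, cap, swabs from where it was at the start of the episode above 0.02 m).
It also fails if it takes over 48 s, if anything falls off the work surface, if the arm or the gripper's body presses on something with over 40 N, if the wrist force passes 120 N, or if a joint passes its speed limit or range.

## Working session

There is one attempt and no reset: what is moved stays moved. The work goes in short steps, Python scripts to look and compute and a tool call to move; the robot and the scene stay as the last step left them, time stands still between calls to the robot, and variables do not carry over. Pictures are saved under pics/ and viewed, at most 10 in all, crops included, and the job is handed in when it is done.

Besides the shell and the picture viewer there is one more tool, called as a command line: name --argument value ..., lists and objects as JSON in quotes. arm_command: Moves the arm, as the interface text tells. Its arguments: {"type":"object","properties":{"steps":{"type":"array"},"claw":{"type":"number"},"force":{"type":"number"}},"required":["steps"]}

```bash
mkdir -p pics; python3 - <<'E'
from rig import manip
import cv2,numpy as np
s=manip.state();print(s['clock'],s['tcp_pos'],np.round(s['ee_rot'],3).tolist(),s['force'],s['opening'])
im=[]
for c in ['scene','top']:
    p=manip.capture(c);im.append(p)
    k=manip.get_calibration(c);print(c,np.round(k['camera_matrix'],1).tolist(),np.round(k['R'],4).tolist(),np.round(k['t'],1).tolist())
    for q in ['module','cradle','mat','objective','can','swabs','kapton','level','tips','cap']:
        for d in manip.recognise(q,c)[:2]: print(q,np.round(d['extent'],0).tolist(),round(d['confidence'],2))
k=manip.get_calibration('wrist');print({a:np.round(b,3).tolist() for a,b in k.items() if hasattr(b,'__len__')})
cv2.imwrite('pics/a.png',cv2.resize(im[1],(800,600)));cv2.imwrite('pics/b.png',cv2.resize(im[0],(800,600)))
print(manip.state()['clock'])
E
```

```text
0.0 [ 272.47933296 -589.50357025  204.39481381] [[0.908, 0.419, -0.0], [0.419, -0.908, 0.002], [0.0, -0.002, -1.0]] [ 0.64664339 -0.36673972 -0.04484537] 93.9368490146621
scene [[371.1, 0.0, 256.9], [0.0, 371.1, 192.2], [0.0, 0.0, 1.0]] [[-0.727, -0.6865, 0.0111], [-0.4779, 0.4943, -0.7261], [0.493, -0.5332, -0.6875]] [350.3, 345.2, 859.2]
module [177.0, 275.0, 213.0, 311.0] 0.9
cradle [171.0, 265.0, 233.0, 328.0] 0.82
mat [296.0, 180.0, 324.0, 201.0] 0.66
objective [118.0, 273.0, 133.0, 294.0] 0.77
objective [296.0, 177.0, 322.0, 202.0] 0.3
can [126.0, 235.0, 146.0, 268.0] 0.91
swabs [256.0, 247.0, 278.0, 267.0] 0.69
swabs [120.0, 272.0, 132.0, 294.0] 0.52
kapton [255.0, 244.0, 279.0, 265.0] 0.63
level [253.0, 234.0, 262.0, 242.0] 0.47
top [[402.0, 0.0, 251.4], [0.0, 402.0, 191.9], [0.0, 0.0, 1.0]] [[0.0463, -0.9989, -0.0024], [-0.9785, -0.0449, -0.2014], [0.201, 0.0117, -0.9795]] [-77.5, 514.5, 1237.0]
module [134.0, 205.0, 164.0, 222.0] 0.66
cradle [134.0, 205.0, 182.0, 226.0] 0.95
mat [298.0, 202.0, 340.0, 237.0] 0.96
objective [119.0, 159.0, 129.0, 173.0] 0.46
can [141.0, 136.0, 159.0, 155.0] 0.46
swabs [368.0, 202.0, 395.0, 223.0] 0.73
kapton [213.0, 221.0, 232.0, 234.0] 0.64
level [224.0, 205.0, 236.0, 212.0] 0.54
tips [361.0, 219.0, 384.0, 244.0] 0.61
{'camera_matrix': [[326.082, 0.0, 253.246], [0.0, 326.082, 195.379], [0.0, 0.0, 1.0]], 'tool_from_camera': [[0.001, -0.973, -0.23, 67.059], [1.0, 0.001, -0.0, -0.123], [0.0, -0.23, 0.973, -179.499], [0.0, 0.0, 0.0, 1.0]]}
1.1
```

View pics/a.png

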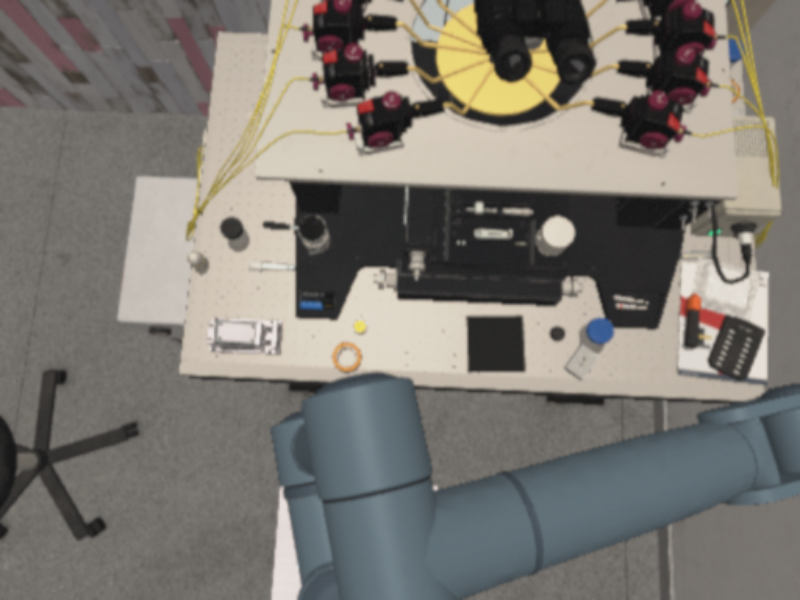

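View pics/b.png

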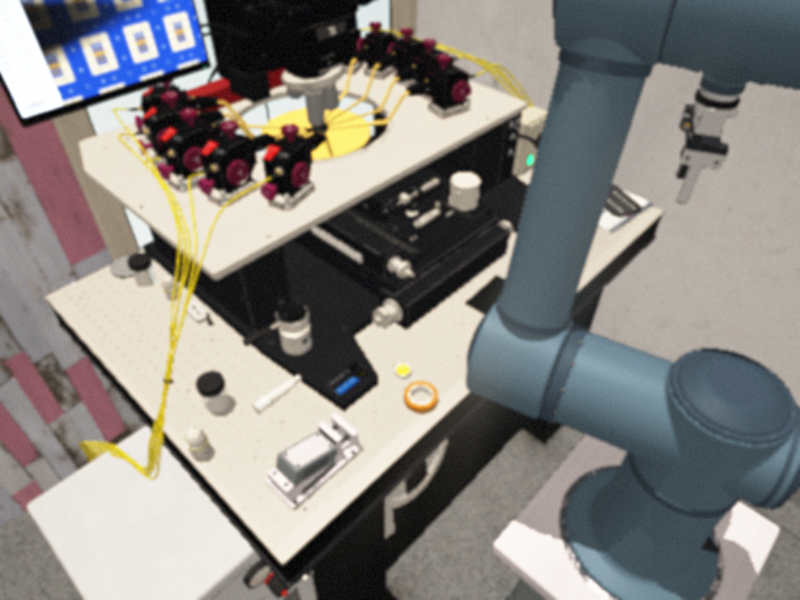

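The top view shows the cradle at left (≈(245,337) in the 800x600 picture) with its post end to the right. The mat is at (496,343), and tape, level and jar stand between and beside them. The scene view confirms that the post and sliding jaw are on the side toward the mat.

```bash
cat > h.py <<'E'
from rig import manip
import numpy as np,cv2
def ray(c,px,st=None):
    k=manip.get_calibration(c);d=np.linalg.inv(k['camera_matrix'])@[px[0],px[1],1.]
    if c=='wrist':
        T=np.array(k['tool_from_camera']);R=np.array(st['ee_rot']);
        return R@T[:3,3]+st['tcp_pos'],R@T[:3,:3]@d
    R=np.array(k['R']);return -R.T@np.array(k['t']),R.T@d
def onz(c,px,z,st=None):
    o,d=ray(c,px,st);return o+d*(z-o[2])/d[2]
def proj(c,X,st=None):
    k=manip.get_calibration(c);X=np.atleast_2d(X)
    if c=='wrist':
        T=np.array(k['tool_from_camera']);p=((X-st['tcp_pos'])@np.array(st['ee_rot'])-T[:3,3])@T[:3,:3]
    else: p=X@np.array(k['R']).T+k['t']
    p=p@np.array(k['camera_matrix']).T;return p[:,:2]/p[:,2:]
def tri(rs):
    A=0;b=0
    for o,d in rs:
        d=d/np.linalg.norm(d);P=np.eye(3)-np.outer(d,d);A=A+P;b=b+P@o
    return np.linalg.solve(A,b)
E
python3 - <<'E'
from h import *
for q,px,z in [('cradle',(158,215.5),10),('module',(149,213.5),35),('mat',(317.5,219.5),4),('kapton',(222,227),8),('level',(230,208.5),5),('swabs',(383,212),50),('objective',(124,166),30),('can',(150,145),40),('tips',(372,231),8),('cap',(357,213),6),('table corner near',(116,239),0),('bench edge x',(250,202),0),('stage',(200,115),200)]:
    print(q,np.round(onz('top',px,z)))
print(tri([ray('top',(149,213.5)),ray('scene',(195,293))]),tri([ray('top',(317.5,219.5)),ray('scene',(310,190.5))]))
E
```

```text
cradle [433. 249.  10.]
module [435. 272.  35.]
mat [ 445. -274.    4.]
kapton [406.  37.   8.]
level [468.  15.   5.]
swabs [ 472. -474.   50.]
objective [590. 372.  30.]
can [663. 290.  40.]
tips [ 415. -451.    8.]
cap [ 472. -403.    6.]
table corner near [351. 381.   0.]
bench edge x [494. -50.   0.]
stage [712. 107. 200.]
[434.40615979 271.44835767  36.48014775] [ 464.11810298 -266.98343018   -9.77446777]
```

arm_command --steps '[[[0.05,-0.037,-0.005,-0.07],[0.12,-0.09,-0.01,-0.15],[0.2,-0.15,-0.02,-0.24],[0.27,-0.2,-0.03,-0.33],[0.35,-0.26,-0.04,-0.42],[0.42,-0.31,-0.05,-0.51],[0.49,-0.363,-0.05,-0.6],[0.55,-0.407,-0.05,-0.68],[0.577,-0.427,-0.05,-0.722],[0.577,-0.427,-0.05,-0.722]]]' --claw 1

```text
clock: 2.1
tcp_pos: [445.8, -273.5, 230.6]
ee_rot: [[0.001, 1.0, 0.0], [1.0, -0.001, -0.0], [-0.0, 0.0, -1.0]]
force: [0.2, -0.3, 0.3]
opening: 17.4
grip_force: 0.0
```

```bash
python3 - <<'E'
from h import *
s=manip.state();print(s['clock'],s['tcp_pos'],np.round(s['ee_rot'],3).tolist(),s['joint_pos'],s['opening'])
p=manip.capture('wrist');cv2.imwrite('pics/c.png',p)
for q in ['mat','cap','level']:
    for d in manip.masks_of(q,'wrist')[:1]:
        m=d['mask'].astype(np.uint8);M=cv2.moments(m,True)
        r=cv2.minAreaRect(max(cv2.findContours(m,0,2)[0],key=cv2.contourArea))
        print(q,d['extent'],d['confidence'],onz('wrist',(M['m10']/M['m00'],M['m01']/M['m00']),4,s))
        if q=='mat': print([onz('wrist',c,4,s).round(1).tolist() for c in cv2.boxPoints(r)])
E
```

```text
2.1 [ 445.774247   -273.53213589  230.6198916 ] [[0.001, 1.0, 0.0], [1.0, -0.001, -0.0], [-0.0, 0.0, -1.0]] [-4.39715229e+01 -4.44025773e+00  1.06268395e+02  9.28851395e-03
  7.81558609e+01 -4.39400549e+01] 17.377703757932444
mat [200.2, 119.9, 298.7, 220.8] 0.91 [ 443.4233373  -267.02133302    4.        ]
[[380.1, -212.5, 4.0], [499.5, -206.0, 4.0], [510.2, -327.2, 4.0], [382.4, -334.6, 4.0]]
cap [260.8, 254.5, 272.9, 276.4] 0.56 [ 463.42635308 -400.03733196    4.        ]
```

arm_command --steps '[[[0.08,0,0,0],[0.18,0,0,0],[0.28,0,0,0],[0.38,0,0,0],[0.48,0,0,0],[0.58,0,0,0],[0.68,0,0,0],[0.78,-0.01,0.02,0],[0.88,-0.02,0.04,0],[0.95,-0.024,0.04,0]]]'

```text
clock: 3.3
tcp_pos: [433.9, 201.1, 209.2]
ee_rot: [[0.005, 1.0, -0.002], [1.0, -0.005, -0.0], [-0.0, -0.002, -1.0]]
force: [1.1, -0.8, 0.1]
opening: 0.3
grip_force: 0.0
```

```bash
cat > look.py <<'E'
from h import *
import sys,json
s=manip.state();print(s['clock'],s['tcp_pos'],s['opening'],np.abs(s['qd']).max())
p=manip.capture('wrist');n=sys.argv[1];cv2.imwrite(f'pics/{n}.png',cv2.resize(p,(800,600)))
for q in ['module','cradle']:
    for d in manip.masks_of(q,'wrist')[:1]:
        m=d['mask'].astype(np.uint8)
        r=cv2.minAreaRect(max(cv2.findContours(m,0,2)[0],key=cv2.contourArea))
        print(q,d['extent'],d['confidence'],np.round(cv2.boxPoints(r),1).tolist())
json.dump({k:np.array(s[k]).tolist() for k in ('tcp_pos','ee_rot')},open(f'pics/{n}.json','w'))
E
python3 look.py d
```

```text
3.3 [433.8910206  201.05592371 209.19982968] 0.33184934220938556 45.41431110541728
module [227.3, 72.8, 280.4, 158.9] 0.56 [[230.0, 160.0], [230.0, 73.0], [278.0, 73.0], [278.0, 160.0]]
cradle [218.8, 60.3, 289.4, 200.7] 0.74 [[222.0, 58.0], [286.0, 58.0], [286.0, 198.0], [222.0, 198.0]]
```

View pics/d.png

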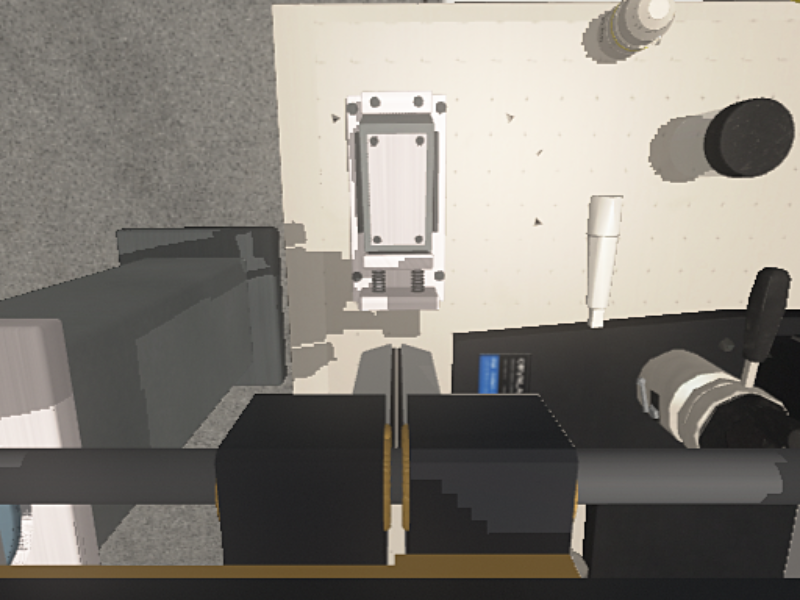

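The wrist view shows the module raised at the top of the image (+y), its lid screws at (374,141), (419,141), (376,240) and (420,240), and the spring jaw and post below. The cradle is nearly aligned with world y.

arm_command --steps '[[[0.04,0,0,0],[0.08,0,0,0],[0.12,0,0,0],[0.15,0,0.02,0],[0.16,0,0.04,0],[0.16,0,0.04,0],[0.16,0,0.04,0],[0.16,0,0.04,0],[0.16,0,0.04,0],[0.16,0,0.04,0]]]'

```text
clock: 4.45
tcp_pos: [435.4, 279.5, 190.9]
ee_rot: [[0.004, 1.0, 0.001], [1.0, -0.004, 0.0], [0.0, 0.001, -1.0]]
force: [0.4, -0.1, -0.1]
opening: 0.5
grip_force: 0.0
```

```bash
python3 look.py e
```

```text
4.45 [435.40272426 279.54837509 190.85480008] 0.4532268121478143 0.20825431692424473
module [228.4, 149.3, 278.0, 220.6] 0.68 [[228.0, 223.0], [228.0, 153.0], [276.0, 153.0], [276.0, 223.0]]
cradle [219.4, 134.3, 284.9, 248.4] 0.81 [[221.0, 134.0], [284.0, 134.0], [284.0, 245.0], [221.0, 245.0]]
```

View pics/e.png

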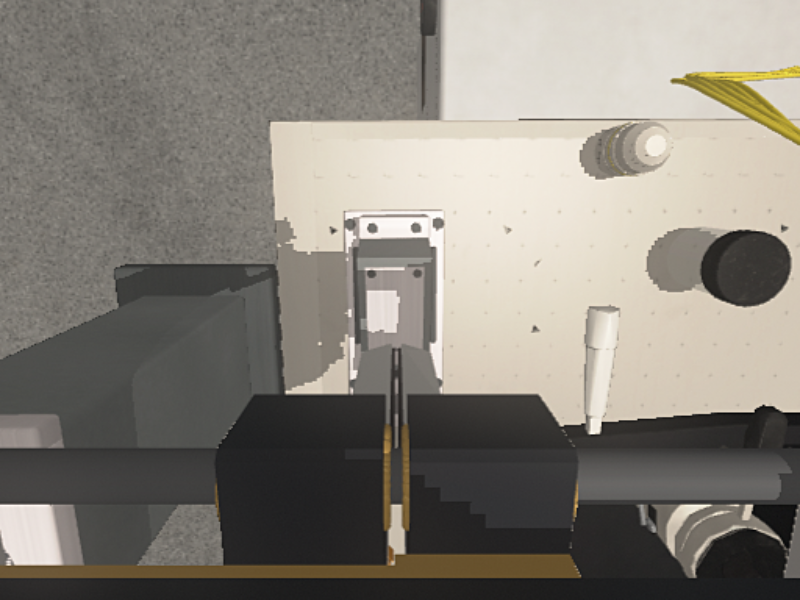

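View e has the raised-end screws at (371,273) and (417,273), and the cradle's +y plate corners at (345,211) and (443,211). The fixed jaw lies just beyond the raised end.

```bash
python3 - <<'E'
from h import *
import json
S={n:json.load(open(f'pics/{n}.json')) for n in 'de'}
f=1.5625
t=lambda a,b:tri([ray('wrist',np.array(a)/f,S['d']),ray('wrist',np.array(b)/f,S['e'])]).round(1)
print('screws',t((374,141),(371,273)),t((419,141),(417,273)))
print('corners',t((347,97),(345,211)),t((446,97),(443,211)))
for p in [(345,211),(443,211),(347,390),(443,390)]: print('z10 e',onz('wrist',np.array(p)/f,10,S['e']).round(1))
for p in [(347,97),(446,97),(352,308),(443,308)]: print('z10 d',onz('wrist',np.array(p)/f,10,S['d']).round(1))
print('top edge e at z70', onz('wrist',(395/f,262/f),66,S['e']).round(1),onz('wrist',(395/f,240/f),33,S['e']).round(1))
print('jaw far top e z40',onz('wrist',(395/f,217/f),40,S['e']).round(1), onz('wrist',(395/f,238/f),40,S['e']).round(1))
E
```

```text
screws [421.3 294.   62.5] [449.1 293.8  62.4]
corners [400.3 328.5   3.6] [470.1 328.2   3.3]
z10 e [401.1 328.8  10. ]
z10 e [469.3 328.6  10. ]
z10 e [399.1 195.5  10. ]
z10 e [471.7 195.3  10. ]
z10 d [400.8 327.5  10. ]
z10 d [469.7 327.2  10. ]
z10 d [400.7 176.3  10. ]
z10 d [470.2 176.   10. ]
top edge e at z70 [435.8 301.2  66. ] [435.9 310.9  33. ]
jaw far top e z40 [435.9 326.4  40. ] [435.9 313.   40. ]
```

arm_command --steps '[[[0.01,0,0.03,0],[0.02,0,0.08,0],[0.023,0,0.14,0],[0.023,0,0.19,0],[0.023,0,0.22,0],[0.023,0,0.235,0],[0.023,0,0.242,0],[0.023,0,0.246,0],[0.023,0,0.25,0],[0.023,0,0.254,0]]]'

```text
clock: 5.6
tcp_pos: [436.0, 291.7, 64.5]
ee_rot: [[0.004, 1.0, 0.002], [1.0, -0.004, 0.001], [0.001, 0.002, -1.0]]
force: [-1.6, 0.5, 9.6]
opening: 0.2
grip_force: 4.4
```

arm_command --steps '[[[0,0,0.003,0],[0,0,0.006,0],[0,0,0.009,0],[0,0,0.012,0],[0,0,0.015,0],[0,0,0.018,0],[0,0,0.021,0],[0,0,0.023,0],[0,0,0.025,0],[0,0,0.025,0]]]'

```text
clock: 6.6
tcp_pos: [437.4, 293.0, 53.3]
ee_rot: [[0.004, 1.0, 0.005], [1.0, -0.004, 0.004], [0.004, 0.005, -1.0]]
force: [-0.4, 3.4, 4.7]
opening: 0.5
grip_force: 2.6
```

arm_command --steps '[[[0,0,0.003,0],[0,0,0.006,0],[0,0,0.009,0],[0,0,0.012,0],[0,0,0.014,0],[0,0,0.016,0],[0,0,0.018,0],[0,0,0.02,0],[0,0,0.02,0],[0,0,0.02,0]]]'

```text
clock: 7.6
tcp_pos: [435.0, 291.2, 44.1]
ee_rot: [[0.003, 1.0, -0.003], [1.0, -0.003, -0.002], [-0.002, -0.003, -1.0]]
force: [-11.5, -6.5, 27.3]
opening: 0.6
grip_force: 13.4
```

arm_command --steps '[[[0,0,-0.02,0],[0,0,-0.06,0],[0,0,-0.12,0],[-0.04,0,-0.18,0],[-0.1,0,-0.24,0],[-0.15,0,-0.28,0],[-0.17,0,-0.3,0],[-0.17,0,-0.3,0],[-0.17,0,-0.3,0],[-0.17,0,-0.3,0]]]' --claw -1

```text
clock: 8.6
tcp_pos: [433.9, 206.8, 189.3]
ee_rot: [[0.003, 1.0, -0.003], [1.0, -0.003, -0.0], [-0.0, -0.003, -1.0]]
force: [0.4, -0.0, -0.3]
opening: 77.0
grip_force: 0.0
```

```bash
python3 look.py f
```

```text
8.6 [433.92712006 206.80731848 189.32018594] 76.99794036057078 0.2279607589002153
module [227.4, 74.5, 280.6, 162.6] 0.92 [[230.0, 76.0], [279.0, 76.0], [279.0, 164.0], [230.0, 164.0]]
cradle [219.7, 61.9, 289.4, 209.1] 0.9 [[221.0, 61.0], [287.0, 61.0], [287.0, 208.0], [221.0, 208.0]]
```

View pics/f.png

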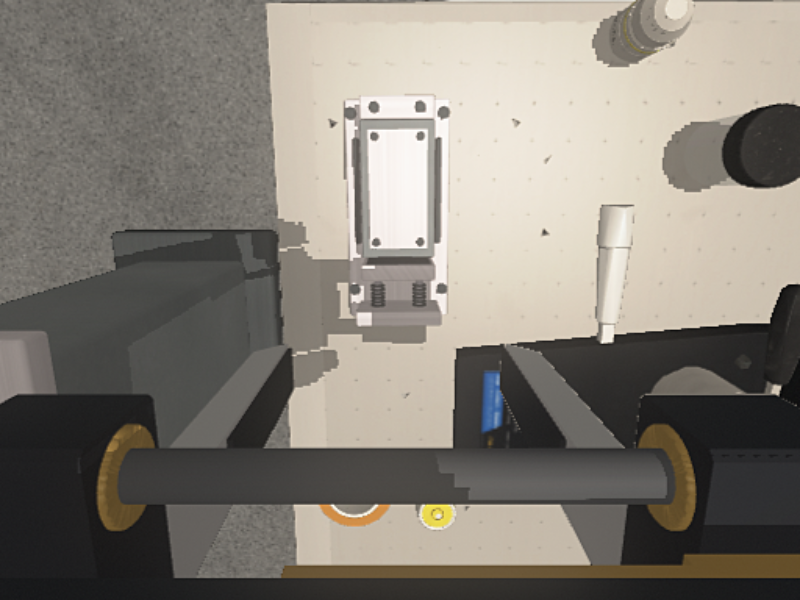

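The module now lies flat: its top runs from (359,120) to (436,257), with screws at (374,136), (421,136), (376,242) and (420,242), and the spring jaw has moved up to it. I'll work out the grasp point.

```bash
python3 - <<'E'
from h import *
import json
s=json.load(open('pics/f.json'))
P=np.array([onz('wrist',np.array(p)/1.5625,44,s) for p in [(374,136),(421,136),(376,242),(420,242)]]);print(P.round(1),P.mean(0))
Q=np.array([onz('wrist',np.array(p)/1.5625,44,s) for p in [(359,120),(436,120),(357,257),(436,257)]]);print(Q.round(1),Q.mean(0))
E
```

```text
[[421.2 302.5  44. ]
 [449.8 302.4  44. ]
 [421.7 238.2  44. ]
 [449.7 238.1  44. ]] [435.60683359 270.29916977  44.        ]
[[412.3 311.7  44. ]
 [458.7 311.6  44. ]
 [409.4 228.6  44. ]
 [460.1 228.5  44. ]] [435.12344533 270.10060679  44.        ]
```

arm_command --steps '[[[0.03,0.003,0.01,0],[0.08,0.003,0.05,0],[0.115,0.003,0.1,0],[0.126,0.003,0.17,0],[0.126,0.003,0.24,0],[0.126,0.003,0.29,0],[0.126,0.003,0.32,0],[0.126,0.003,0.336,0],[0.126,0.003,0.336,0],[0.126,0.003,0.336,0]]]' --claw -1

```text
clock: 9.75
tcp_pos: [437.1, 269.6, 23.6]
ee_rot: [[0.004, 1.0, 0.001], [1.0, -0.004, 0.0], [0.0, 0.001, -1.0]]
force: [0.3, 0.2, 0.3]
opening: 94.1
grip_force: 0.0
```

arm_command --steps '[[[0,0,0,0],[0,0,0,0],[0,0,0,0],[0,0,0,0],[0,0,0,0],[0,0,0,0],[0,0,0,0],[0,0,0,0],[0,0,0,0],[0,0,0,0]]]' --claw 1 --force 30

```text
clock: 10.75
tcp_pos: [436.3, 269.3, 22.9]
ee_rot: [[0.004, 1.0, -0.001], [1.0, -0.004, -0.0], [-0.0, -0.001, -1.0]]
force: [-1.2, -0.1, 2.1]
opening: 45.7
grip_force: 30.0
```

arm_command --steps '[[[0,0,-0.006,0],[0,0,-0.012,0],[0,0,-0.02,0],[0,0,-0.03,0],[0,0,-0.05,0],[0,0,-0.08,0],[0,0,-0.12,0],[0,0,-0.16,0],[0,0,-0.18,0],[0,0,-0.18,0]]]' --force 40

```text
clock: 11.75
tcp_pos: [437.9, 269.7, 115.0]
ee_rot: [[0.004, 1.0, 0.004], [1.0, -0.004, 0.001], [0.001, 0.004, -1.0]]
force: [0.6, -0.2, -2.6]
opening: 45.3
grip_force: 40.0
```

arm_command --steps '[[[-0.03,0,-0.06,0],[-0.1,0,-0.12,0],[-0.19,0,-0.16,0],[-0.28,0,-0.17,0],[-0.38,0,-0.17,0],[-0.48,0,-0.17,0],[-0.58,0.005,-0.17,0],[-0.68,0.01,-0.17,0],[-0.78,0.012,-0.17,0],[-0.88,0.012,-0.17,0]]]'

```text
clock: 12.75
tcp_pos: [440.0, -172.4, 197.0]
ee_rot: [[0.004, 1.0, -0.001], [1.0, -0.004, 0.001], [0.001, -0.001, -1.0]]
force: [1.2, 0.1, -1.4]
opening: 45.6
grip_force: 40.0
```

arm_command --steps '[[[-0.08,0,0,0],[-0.14,0,0,0],[-0.18,0,0,0],[-0.2,0,0,0],[-0.2,0,0.02,0],[-0.2,0,0.06,0],[-0.2,0,0.1,0],[-0.2,0,0.14,0],[-0.2,0,0.16,0],[-0.2,0,0.16,0]]]'

```text
clock: 13.75
tcp_pos: [439.6, -268.5, 115.9]
ee_rot: [[0.003, 1.0, -0.003], [1.0, -0.003, 0.003], [0.003, -0.003, -1.0]]
force: [0.5, 0.6, -1.7]
opening: 45.8
grip_force: 40.0
```

arm_command --steps '[[[0,0.003,0.03,0],[-0.002,0.006,0.07,0],[-0.002,0.006,0.11,0],[-0.002,0.006,0.145,0],[-0.002,0.006,0.165,0],[-0.002,0.006,0.175,0],[-0.002,0.006,0.182,0],[-0.002,0.006,0.186,0],[-0.002,0.006,0.186,0],[-0.002,0.006,0.186,0]]]'

```text
clock: 14.75
tcp_pos: [443.9, -272.0, 25.5]
ee_rot: [[0.004, 1.0, 0.001], [1.0, -0.004, -0.001], [-0.001, 0.001, -1.0]]
force: [-1.0, 0.4, -2.1]
opening: 45.8
grip_force: 40.0
```

arm_command --steps '[[[0,0,0.004,0],[0,0,0.008,0],[0,0,0.011,0],[0,0,0.013,0],[0,0,0.014,0],[0,0,0.015,0],[0,0,0.016,0],[0,0,0.017,0],[0,0,0.017,0],[0,0,0.017,0]]]'

```text
clock: 15.75
tcp_pos: [443.5, -271.7, 16.9]
ee_rot: [[0.004, 1.0, -0.0], [1.0, -0.004, 0.0], [0.0, -0.0, -1.0]]
force: [-2.4, 2.0, 6.5]
opening: 46.2
grip_force: 40.0
```

arm_command --steps '[[[0,0,0,0],[0,0,0,0],[0,0,0,0],[0,0,0,0],[0,0,0,0],[0,0,0,0],[0,0,0,0],[0,0,0,0],[0,0,0,0],[0,0,0,0]]]' --claw -1

```text
clock: 16.75
tcp_pos: [443.5, -271.6, 16.5]
ee_rot: [[0.004, 1.0, 0.0], [1.0, -0.004, -0.0], [-0.0, 0.0, -1.0]]
force: [0.5, -0.6, -0.3]
opening: 94.1
grip_force: 0.0
```

arm_command --steps '[[[0,0,-0.02,0],[0,0,-0.05,0],[0,0,-0.1,0],[0,0,-0.17,0],[0,0,-0.24,0],[-0.05,0,-0.3,0],[-0.1,0,-0.34,0],[-0.12,0,-0.34,0],[-0.12,0,-0.34,0],[-0.12,0,-0.34,0]]]'

```text
clock: 17.75
tcp_pos: [442.5, -330.3, 184.9]
ee_rot: [[0.004, 1.0, -0.002], [1.0, -0.004, 0.003], [0.003, -0.002, -1.0]]
force: [0.1, 0.5, 0.2]
opening: 94.0
grip_force: 0.0
```

```bash
python3 look.py g
```

```text
17.75 [ 442.50852148 -330.29238446  184.85788051] 94.03685582195716 0.7861801483689055
module [228.5, 80.9, 282.0, 165.7] 0.97 [[231.0, 168.0], [231.0, 81.0], [278.0, 81.0], [278.0, 168.0]]
```

View pics/g.png

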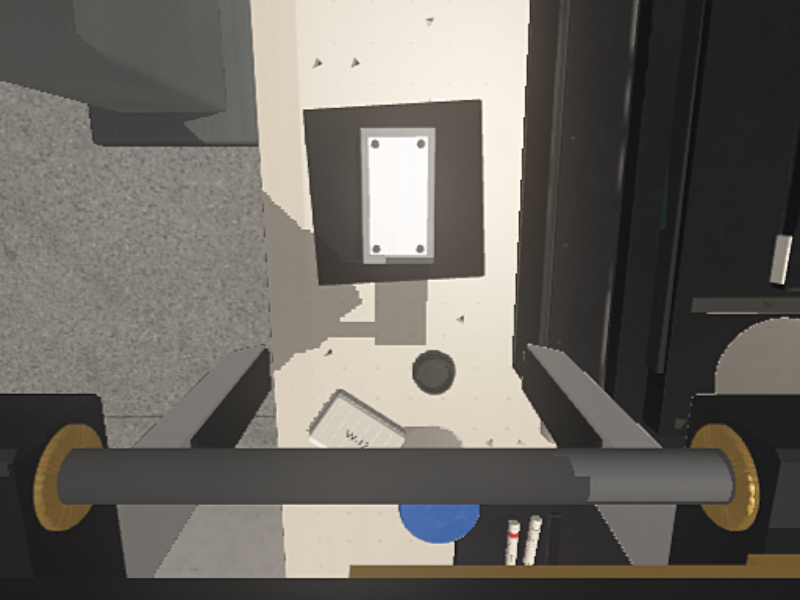

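The module (centre about (398,195)) lies flat and centred on the mat, which spans (304,100) to (485,285). Nothing else has moved, and the gripper is clear.

```bash
python3 -c "
from rig import manip
print(manip.sign_off())"
```

```text
the job is handed in; nothing more can be done
None
```

The module was pressed flat in the cradle, lifted out and set down released in the middle of the mat; the job was handed in at about 18 s, with no verdict returned and nothing else seen to have moved.

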